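Ready the soldering place: guard up, board from the drawer onto the plate

ROBOT

A 6-joint arm with a two-finger parallel gripper is mounted at the origin on the work surface. World frame = base frame: x ahead of the robot, y to its left, z up, the work surface at z = 0. Lengths are in m, angles in rad, forces in N, time in s.
With the tool pointing down it reaches from about 0.35 to 0.85 m from the base axis. Payload 8.1 kg.
Tool frame: the origin (TCP) lies between the finger pads; the fingertips stand 25 mm ahead of it and the grasp point (between the pads) lies 6 mm ahead of it; z points along the fingers, y is the line along which they close (so a half turn about z gives the same grasp; the last joint's range is limited). The gripper opens to 93 mm and grips with 3 to 60 N. Pads are 15 mm wide; open, the fingers measure 128 mm over their backs; the gripper's body (75 mm by 188 mm) begins 65 mm behind the grasp point.
Start: joints at [1.147, 0.13, 1.488, -0, 1.523, -0.085], TCP at [0.199, 0.566, 0.21] pointing down, gripper open.
Joint ranges: [-2.96, 2.96], [-0.89, 2.26], [0.02, 2.5], [-1.34, 4.48], [0, 2.73], [-2.66, 2.66]. Speed limits (rad/s): [2.39, 2.39, 2.79, 3.14, 3.14, 3.14].

INTERFACE

Orientations are given as a rotation vector (axis times angle).
In Python, from plant import robot gives the robot as it stands.
- The arm moves only by the tool arm_command, never from a script. Its argument "increments" is text: rows parted by semicolons, each of 5 numbers parted by spaces: the closure, from 0 (fully open) to 1 (shut), then the shift along the tool's x, y, z in mm, then the turn about the tool's z in rad. A call has 1 to 5 rows; each row is the pose to reach, as a shift and turn from the pose commanded when the call began, along the tool's axes at that moment; what a row does not reach only later rows make up. A row lasts 1/10 s, in which the tool goes at most 50 mm and 8.59 degrees, less where a joint would pass 70% of its speed; a pose out of reach is approached as far as the arm can. A call with a gripper value outside its range is refused whole. The fingers move at their own pace and stop on an object; "grip_force" is the grip in N (left out, the last holds). Time passes only in rows, so rows that repeat a pose let the fingers close. It gives the time, the measured TCP pose, the force, the opening and the grip force at its end, in the units of the state.
- robot.read_state(): the state, without advancing time (a new reading comes with each control period).
- robot.read_camera(name): name is "side" or "top" or "wrist"; returns the picture (480x640x3 uint8, blue, green, red); there is no depth.
- robot.camera_model(name): a dict with "fx", "fy", "cx", "cy" (pixels), "eye" and "rotation" of the camera in the world. Camera axes: x right, y down, z forward; pixel columns grow to the right and rows downward; lengths in m; the calibration is good to about 2 mm. A picture is of the moment at which its call begins: read the wrist's pose just before it. camera_model takes no time and is no camera call; for the wrist camera it gives the pose at the moment of the call.
- robot.close_job(): hands the job in; it is judged then, once.
The state is a dict: "t": time; "q": joint angles; "dq": joint speeds; "joint_torque": joint torques, N m; "tool_pos": TCP position; "orientation": TCP orientation; "force": force on the tool from outside, world axes, zero at the start; "wrist_torque": the same for the moment, N m; "opening": finger opening in m; "gripper_force": force on a finger pad.
Only numpy, scipy, OpenCV 4.12 (cv2) and the standard library are available. Lean on these libraries where they do the work, as an engineer would, in place of code of your own. Each camera call takes 0.05 s, during which the arm holds its last target. There are 200 camera calls.

TASK

Get the soldering place ready. First push the splash guard of the work plate up until it stands upright, then pull the top drawer of the small parts cabinet out to its stop, take the circuit board with the finned heat sink out of it and set it down flat (do not drop it) inside the raised rim of the work plate, and finally push the drawer fully home. The guard must still stand upright at the end; leave the coil in its drawer, the lower drawer shut, and the other things on the bench and on the cabinet where they are.

Things in the scene. Friction and masses are not known exactly. Their poses are not given: they have to be found in the camera images.
- station: the work plate, fixed to the bench: dark steel, 190 x 190 mm, 12 mm thick. Origin: centre of its underside on the bench; z up. The guard is hinged along its -y side; the raised rim lies on the other side, nearer +y.
- nest (a point): middle of the area inside the raised steel rim, on the plate's top face (12 mm above the bench, 20 mm towards +y from the plate's centre; axes as the plate's). The rim is 6 mm high and 6 mm wide; inside it measures 96 mm along the plate's x and 80 mm along its y.
- guard (a joint): angle of the splash guard in rad: 0 = flat over the plate (towards its +y), pi/2 = upright, up to 2.4 = leaning away. Starts at 0.75 to 1.1. The hinge is stiff (0.25 N m of friction, 2 to 4 N at the free edge), so it stays where it is left. Push the free edge from the plate's +y side towards -y, rising along its arc: a purely level push may jam while it leans low
- guard_hinge (a point): middle of the guard's hinge axis, 24 mm above the bench, 85 mm from the plate's centre towards its -y side; the axis runs along the plate's x
- guard_edge (a point): middle of the guard's free edge, 122 mm from the hinge axis. The guard is a slotted grey aluminium sheet, 158 mm wide along the hinge and 4 mm thick (centred on the plane through the hinge axis), with a rounded edge 8 mm thick; mass 0.15 kg
- cabinet: small black parts cabinet fixed to the bench, 220 mm deep (x), 180 mm wide (y), 150 mm tall, two grey-fronted drawers one above the other. Origin: centre of its underside; its front and the drawers' way out are towards its own -x
- cabinet_drawer0 (a joint): how far the top drawer is out, in m: 0 = home, 0.1496 = at its stop; about 1 N of friction, stays where it is left. Inside: 175 mm long, 138 mm wide, floor 85 mm above the bench, walls 43 mm high, front 15 mm thick; when home the inside spans x = -0.089 to 0.086 in the cabinet's frame (the cabinet's top begins at x = -0.095)
- cabinet_drawer0_handle (a point): middle of the top drawer's handle: a level steel bar 11 mm thick and 90 mm long, its centre line 35 mm in front of the drawer's front and 112 mm above the bench (38 mm below the cabinet's top); it moves with the drawer. Axes as the cabinet's
- cabinet_drawer1 (a joint): the same for the lower drawer; it stays shut
- board: green circuit board, 56 (x) x 44 (y) x 4 mm, about 60 g; in its middle a dark finned heat sink, 20 mm along x, 32 mm along y, up to 30 mm above the board's underside: grip it across the 20 mm. Other parts are at most 7 mm high. Origin: centre of its underside. Starts flat in the top drawer's front half beside the coil, within 0.2 rad of the cabinet's axes
- coil: round copper coil, 32 mm across, 28 mm tall, 50 g, standing in the top drawer beside the board; it stays in there. Origin: centre of its underside
- spool: solder spool, grey flanged reel 52 mm across and 48 mm tall, standing; a bystander
- flux: amber flux bottle, 40 mm across, 75 mm tall, standing; a bystander
- meter: yellow hand-held multimeter, 150 x 75 x 38 mm, lying; a bystander
- driver: screwdriver, 170 mm long, lying; a bystander
- pliers: pliers with dark grips, 180 mm long, lying; a bystander
- dish: small round steel dish, 70 mm across, 22 mm tall; a bystander
- tin: small aluminium tin, 60 x 45 x 30 mm, lying on top of the cabinet; a bystander

How it is judged:
By the outcome, as a careful person would: the job done as asked, in the order asked, and still so for the second after the job is handed in, with the robot touching nothing.
It also fails if it takes over 72 s, if anything falls off the work surface, if the arm or the gripper's body presses on something with over 40 N, if the wrist force passes 120 N, or if a joint passes its speed limit or range.

## Working session

There is one attempt and no reset: what is moved stays moved. The work goes in short steps, Python scripts to look and compute and a tool call to move; the robot and the scene stay as the last step left them, time stands still between calls to the robot, and variables do not carry over. Pictures are saved under pics/ and viewed, at most 10 in all, crops included, and the job is handed in when it is done.

Besides the shell and the picture viewer there is one more tool, called after ">>>" as name(argument=value, ...), one argument or row to a line, values as JSON. arm_command: Moves the arm, as the interface text tells. Its arguments: {"type":"object","properties":{"increments":{"type":"string"},"grip_force":{"type":"number"}},"required":["increments"]}

```bash
mkdir -p pics; ls; python3 - <<'E'
from plant import robot
import cv2,numpy as np
s=robot.read_state();print(s)
for n in("top","side"):
    m=robot.camera_model(n);print(n,m)
    cv2.imwrite(f"pics/{n}0.png",robot.read_camera(n))
E
```

```text
pics
{'t': 0.0, 'q': array([ 1.14659808e+00,  1.31130986e-01,  1.48930291e+00,  5.87462236e-06,
        1.52300727e+00, -8.54166185e-02]), 'dq': array([ 0.00019345, -0.00037219,  0.00039621, -0.00056105,  0.00075352,
        0.00083493]), 'joint_torque': array([ 1.13294365e-03, -5.59808886e+01, -4.91770577e+01,  7.70219578e-02,
        3.50658351e-02, -1.61876078e-04]), 'tool_pos': array([0.19914133, 0.56535238, 0.20849253]), 'orientation': array([-5.29536422e-01, -3.09616290e+00,  2.80713654e-03]), 'force': array([-0.81105957, -0.23322163, -0.20424196]), 'wrist_torque': array([-0.0498497 , -0.00264452,  0.01072863]), 'gripper_force': 0.0, 'opening': 0.09293874527930238}
top {'fx': 583.9988657591923, 'fy': 583.9988657591923, 'cx': 323.1092743301886, 'cy': 250.065505217482, 'eye': array([0.3550287 , 0.01969528, 1.57945917]), 'rotation': array([-2.14899032,  2.14877596, -0.16310152])}
side {'fx': 549.382355905604, 'fy': 549.382355905604, 'cx': 309.26187865735557, 'cy': 241.77251904925942, 'eye': array([ 0.34514222, -1.26080652,  0.98145759]), 'rotation': array([-2.13699608,  0.21246547, -0.0893858 ])}
```

View pics/top0.png

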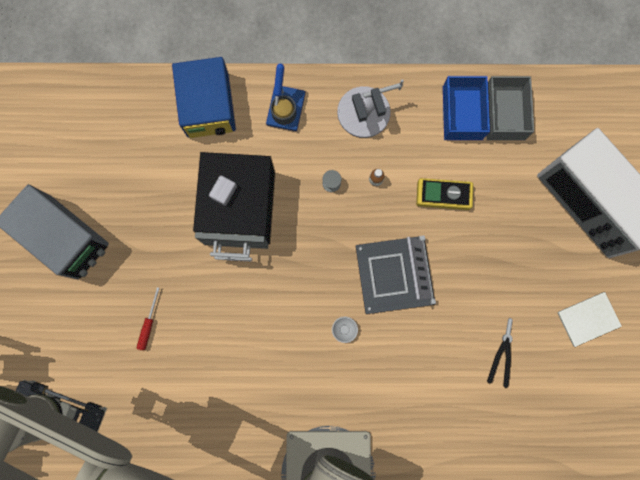

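View pics/side0.png

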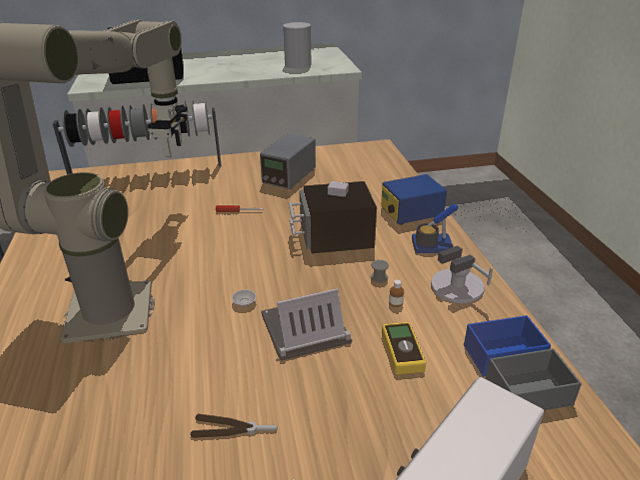

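The top view has +x up and +y left. The cabinet is at px (197–273, 153–245) with its handles near (231,253). The plate is at (357–436, 237–312), with the guard near its right (−y) side. I'll zoom in for the corners.

```bash
python3 - <<'E'
import cv2,numpy as np
t=cv2.imread("pics/top0.png")
a=cv2.resize(t[230:320,350:445],None,fx=4,fy=4,interpolation=cv2.INTER_CUBIC)
b=cv2.resize(t[145:265,185:285],None,fx=4,fy=4,interpolation=cv2.INTER_CUBIC)
o=np.zeros((480,780,3),np.uint8);o[:360,:380]=a;o[:,380:]=b
o=np.clip(o.astype(float)*1.6,0,255).astype(np.uint8)
cv2.imwrite("pics/crop0.png",o)
E
cat > h.py <<'E'
import numpy as np,cv2
from plant import robot
from scipy.spatial.transform import Rotation as R
def ray(m,u,v):
    d=np.array([(u-m["cx"])/m["fx"],(v-m["cy"])/m["fy"],1.])
    return np.array(m["eye"]),R.from_rotvec(m["rotation"]).apply(d)
def onz(m,u,v,z):
    e,d=ray(m,u,v);return e+d*(z-e[2])/d[2]
def proj(m,p):
    c=R.from_rotvec(m["rotation"]).inv().apply(np.asarray(p)-m["eye"])
    return np.array([m["fx"]*c[0]/c[2]+m["cx"],m["fy"]*c[1]/c[2]+m["cy"]])
E
```

```text
(no output)
```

View pics/crop0.png

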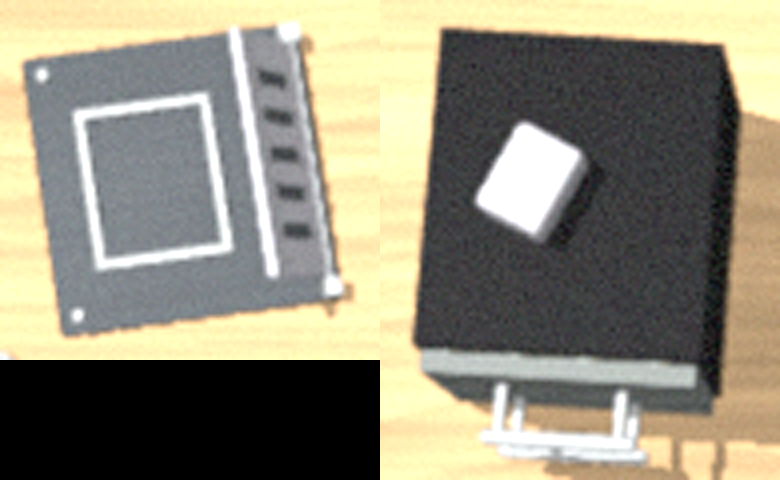

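The crop gives rim corners at (72,112), (208,93), (233,247) and (98,271), and the guard's free edge from (233,30) to (272,277). The cabinet top corners are (442,30), (722,45), (700,362) and (415,345). The upper handle bar runs from (481,437) to (635,444).

```bash
cat > m.py <<'E'
from h import *
m=robot.camera_model("top");s=robot.camera_model("side")
A=lambda p,z:onz(m,350+(p[0]+.5)/4-.5,230+(p[1]+.5)/4-.5,z)
B=lambda p,z:onz(m,185+(p[0]-380+.5)/4-.5,145+(p[1]+.5)/4-.5,z)
rim=np.array([A(p,.018) for p in[(72,112),(208,93),(233,247),(98,271)]])
pc=np.array([A(p,.012) for p in[(25,62),(65,335)]])
print("nest",rim.mean(0),[np.linalg.norm(rim[i]-rim[(i+1)%4]) for i in range(4)])
for a,b in[(rim[3],rim[0]),(rim[2],rim[1]),(pc[1],pc[0])]:
    d=a-b;print("yaw of plate x",np.arctan2(-d[1],-d[0]))
d=rim[1]-rim[0];print(np.arctan2(d[1],d[0])+np.pi/2)
c=np.array([B(p,.15) for p in[(442,30),(722,45),(700,362),(415,345)]]);print("cab",c,[np.linalg.norm(c[i]-c[(i+1)%4]) for i in range(4)])
h=np.array([B(p,.112) for p in[(481,437),(635,444)]]);print("handle",h,h.mean(0),np.linalg.norm(h[0]-h[1]))
for a,b in[(c[3],c[0]),(c[2],c[1])]:
    d=b-a;print("cabyaw",np.arctan2(d[1],d[0]))
for a,b in[(c[0],c[1]),(c[3],c[2]),h]:
    d=b-a;print("cabyaw",np.arctan2(d[1],d[0])+np.pi/2)
# guard angle
d=rim[0]-rim[3];y=(0.5*(np.arctan2(*(rim[0]-rim[3])[[1,0]])+np.arctan2(*(rim[1]-rim[2])[[1,0]])))
ex=np.array([np.cos(y),np.sin(y),0]);ey=np.array([-np.sin(y),np.cos(y),0])
n=rim.mean(0);n[2]=0;o=n-.02*ey;hi=o-.085*ey+[0,0,.024]
print("plate",o,y,"hinge",hi)
e,dd=ray(m,350+(252.5+.5)/4-.5,230+(153.5+.5)/4-.5)
f=lambda a:proj(m,hi+.122*(np.cos(a)*ey+[0,0,np.sin(a)]))
for a in np.arange(.7,1.2,.05):print(round(a,2),4*(f(a)-[350,230]),proj(s,hi+.122*(np.cos(a)*ey+[0,0,np.sin(a)])))
E
python3 m.py
```

```text
nest [ 0.51661218 -0.16401918  0.018     ] [np.float64(0.09299574914066742), np.float64(0.10511106199440277), np.float64(0.09201870653588592), np.float64(0.10834567903320146)]
yaw of plate x 0.1496753714737582
yaw of plate x 0.14013264692665364
yaw of plate x 0.13554693810922436
0.14018141781179794
cab [[0.81466467 0.32206691 0.15      ]
 [0.80512073 0.14476128 0.15      ]
 [0.60154525 0.15580239 0.15      ]
 [0.61211921 0.33270598 0.15      ]] [np.float64(0.17756230875234558), np.float64(0.20387467044594412), np.float64(0.17721931634314078), np.float64(0.202824687453725)]
handle [[0.55979906 0.29739343 0.112     ]
 [0.55537216 0.19982798 0.112     ]] [0.55758561 0.2486107  0.112     ] 0.09766583210587969
cabyaw -0.05247858522562709
cabyaw -0.054182896250246575
cabyaw -0.05377572356106053
cabyaw -0.05970139178143641
cabyaw -0.045342450124182365
plate [ 0.51950013 -0.18380958  0.        ] 0.1449040092002059 hinge [ 0.53177392 -0.26791876  0.024     ]
0.7 [184.77894337 162.53120497] [302.92057993 296.63374031]
0.75 [192.00292649 160.82648891] [303.38145816 296.16099868]
0.8 [199.57302932 159.09766552] [303.87625707 295.80080529]
0.85 [207.46986329 157.34963159] [304.4042179  295.55542881]
0.9 [215.67259998 155.58742811] [304.964482   295.42691811]
0.95 [224.15902748 153.81622118] [305.55608816 295.41708444]
1.0 [232.90561789 152.04128135] [306.17797013 295.52748336]
1.05 [241.88760606 150.26796154] [306.82895466 295.75939642]
1.1 [251.07907919 148.50167367] [307.50775986 296.11381277]
1.15 [260.45307686 146.74786418] [308.21299408 296.59141095]
```

The guard is at about 1.09 rad. I also have the plate (yaw 0.141) and the cabinet at (0.701, 0.239) with yaw −0.053. Next is a helper that turns a target into tool-frame shifts.

```bash
cat > to.py <<'E'
# usage: to.py x y z yaw   (yaw = world angle of tool y, modulo pi) -> shift in mm and turn in tool axes
import sys;from h import *
s=robot.read_state();T=R.from_rotvec(s["orientation"]);M=T.as_matrix()
x,y,z,a=map(float,sys.argv[1:5]);d=M.T@(np.array([x,y,z])-s["tool_pos"])
c=np.arctan2(M[1,1],M[0,1]);t=(a-c+np.pi/2)%np.pi-np.pi/2
print("t",round(s["t"],2),"shift",(d*1e3).round(1),"turn",round(-t,3),"yaw",round(c,3),"pos",s["tool_pos"].round(4),"F",s["force"].round(1),"op",round(s["opening"],4),"q6",s["q"][5].round(2), "tilt",M[:,2].round(3))
E
python3 to.py 0.524 -0.2125 0.24 1.712
```

```text
t 0.1 shift [-564.9 -625.8  -30.5] turn -0.48 yaw 1.232 pos [0.1992 0.5654 0.2086] F [-0.2  0.3  0.3] op 0.0928 q6 -0.09 tilt [-0.001 -0.002 -1.   ]
```

>>> arm_command(
  increments="0 -565 -626 -30 -0.48;0 -565 -626 -30 -0.48;0 -565 -626 -30 -0.48;0 -565 -626 -30 -0.48;0 -565 -626 -30 -0.48",
  grip_force=20,
)

```text
t: 0.6
tool_pos: [0.2946, 0.3365, 0.2179]
orientation: [0.225, -3.133, 0.001]
force: [1.0, 0.3, 0.5]
opening: 0.0931
gripper_force: 0.0
```

```bash
python3 to.py 0.524 -0.2125 0.24 1.712
```

```text
t 0.6 shift [-148.5 -576.2  -21.9] turn 0.002 yaw 1.714 pos [0.2946 0.3365 0.2179] F [1.  0.3 0.5] op 0.0931 q6 -0.98 tilt [-0.    -0.001 -1.   ]
```

>>> arm_command(
  increments="0 -148 -576 -22 0;0 -148 -576 -22 0;0 -148 -576 -22 0;0 -148 -576 -22 0;0 -148 -576 -22 0",
)

```text
t: 1.1
tool_pos: [0.3902, 0.1056, 0.2276]
orientation: [-0.222, 3.133, 0.0]
force: [1.3, 0.3, 0.5]
opening: 0.0926
gripper_force: 0.0
```

```bash
python3 to.py 0.524 -0.2125 0.24 1.712
```

```text
t 1.1 shift [ -87.6 -333.8  -12.4] turn 0.0 yaw 1.712 pos [0.3902 0.1056 0.2276] F [1.3 0.3 0.5] op 0.0926 q6 -1.57 tilt [ 0.  0. -1.]
```

>>> arm_command(
  increments="0 -88 -334 -12 0;0 -88 -334 -12 0;0 -88 -334 -12 0;0 -88 -334 -12 0;0 -88 -334 -12 0",
)

```text
t: 1.6
tool_pos: [0.4873, -0.1248, 0.2361]
orientation: [0.221, -3.134, -0.0]
force: [0.4, 1.3, 0.8]
opening: 0.0929
gripper_force: 0.0
```

```bash
python3 to.py 0.524 -0.2125 0.24 1.712
```

```text
t 1.6 shift [-24.  -91.9  -4. ] turn -0.0 yaw 1.712 pos [ 0.4873 -0.1248  0.2361] F [0.4 1.3 0.8] op 0.0929 q6 -2.06 tilt [-0.  0. -1.]
```

>>> arm_command(
  increments="0 -24 -92 -4 0;0 -24 -92 -4 0;0 -24 -92 -4 0;0 -24 -92 50 0;0 -24 -92 96 0",
)

```text
t: 2.1
tool_pos: [0.525, -0.2111, 0.1406]
orientation: [-0.22, 3.13, -0.003]
force: [0.8, -0.2, -0.6]
opening: 0.0927
gripper_force: 0.0
```

```bash
python3 to.py 0.524 -0.2125 0.136 1.712; python3 - <<'E'
from h import *
cv2.imwrite("pics/side1.png",cv2.resize(robot.read_camera("side")[200:380,220:400],None,fx=3,fy=3))
E
```

```text
t 2.1 shift [ 1.2 -1.3  4.6] turn -0.001 yaw 1.711 pos [ 0.525  -0.2111  0.1406] F [ 0.8 -0.2 -0.6] op 0.0927 q6 -2.18 tilt [ 0.004 -0.002 -1.   ]
```

View pics/side1.png

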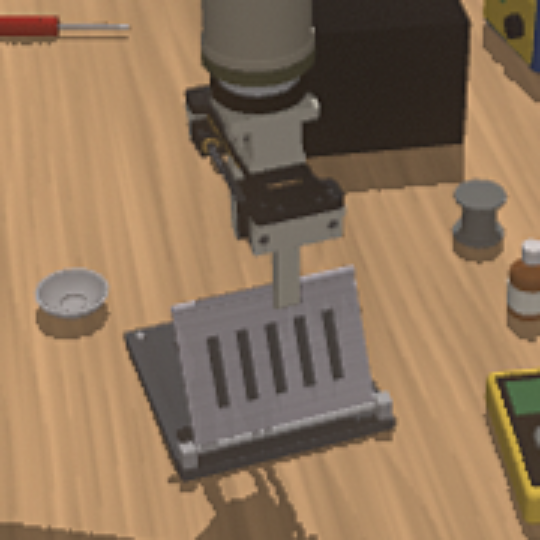

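The open fingers straddle the guard's free edge at about (265,290), and nothing is touching.

>>> arm_command(
  increments="0.57 0 0 3 0;0.57 0 0 3 0;0.57 0 -15 0 0;0.57 0 -30 -4 0;0.57 0 -45 -8 0",
)

```text
t: 2.65
tool_pos: [0.5315, -0.2573, 0.1511]
orientation: [-0.221, 3.131, -0.004]
force: [-0.3, 0.2, -0.0]
opening: 0.0575
gripper_force: 0.0
```

```bash
python3 to.py 0.5315 -0.268 0.152 1.712
```

```text
t 2.65 shift [  1.5 -10.6  -0.9] turn -0.0 yaw 1.712 pos [ 0.5315 -0.2573  0.1511] F [-0.3  0.2 -0. ] op 0.0575 q6 -2.25 tilt [ 0.003 -0.002 -1.   ]
```

>>> arm_command(
  increments="0.7 0 -10 0 0;0.8 0 -10 0 0;0.9 0 -10 0 0;1 0 -10 -1 0;1 0 -10 -1 0",
)

```text
t: 3.15
tool_pos: [0.5315, -0.2643, 0.1491]
orientation: [0.222, -3.133, -0.001]
force: [-0.1, 0.1, -0.6]
opening: 0.0175
gripper_force: 0.0
```

```bash
python3 to.py 0.5315 -0.268 0.152 1.712
```

```text
t 3.15 shift [ 0.5 -3.7 -2.9] turn 0.001 yaw 1.713 pos [ 0.5315 -0.2643  0.1491] F [-0.1  0.1 -0.6] op 0.0175 q6 -2.26 tilt [-0.  0. -1.]
```

>>> arm_command(
  increments="1 0 -3 -2 0;1 0 -3 -2 0;1 0 -3 -2 0",
)

```text
t: 3.45
tool_pos: [0.5321, -0.2678, 0.1515]
orientation: [-0.222, 3.134, -0.0]
force: [0.0, 0.2, -0.3]
opening: 0.0008
gripper_force: 0.0
```

```bash
python3 to.py 0.5315 -0.268 0.152 1.712; python3 - <<'E'
from h import *
cv2.imwrite("pics/side2.png",cv2.resize(robot.read_camera("side")[200:380,220:400],None,fx=3,fy=3))
E
```

```text
t 3.45 shift [ 0.6 -0.1 -0.5] turn 0.0 yaw 1.712 pos [ 0.5321 -0.2678  0.1515] F [ 0.   0.2 -0.3] op 0.0008 q6 -2.26 tilt [ 0. -0. -1.]
```

View pics/side2.png

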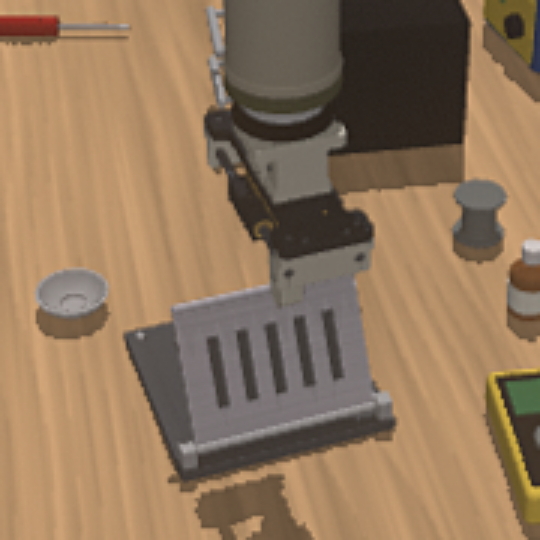

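The fingers shut above the free edge and the guard hasn't moved. I'll lift, go back, and straddle it lower.

>>> arm_command(
  increments="0.4 0 0 -25 0;0.4 0 30 -25 0;0.4 0 60 -25 0;0.4 0 60 -25 0;0.4 0 60 -25 0",
)

```text
t: 4.0
tool_pos: [0.5237, -0.2081, 0.1765]
orientation: [-0.224, 3.133, -0.001]
force: [-0.1, -0.0, -0.6]
opening: 0.036
gripper_force: 0.0
```

>>> arm_command(
  increments="0.4 0 0 -1 0;0.4 0 0 25 0;0.4 0 0 53 0;0.4 0 0 53 0",
)

```text
t: 4.4
tool_pos: [0.5208, -0.208, 0.1189]
orientation: [0.22, -3.127, -0.006]
force: [-0.5, 0.2, -0.1]
opening: 0.0554
gripper_force: 0.0
```

```bash
python3 to.py 0.5315 -0.268 0.14 1.712
```

```text
t 4.4 shift [ -2.1 -60.9 -21.4] turn -0.001 yaw 1.711 pos [ 0.5208 -0.208   0.1189] F [-0.5  0.2 -0.1] op 0.0554 q6 -2.18 tilt [-0.007  0.003 -1.   ]
```

>>> arm_command(
  increments="0.4 -2 -15 0 0;0.4 -2 -30 0 0;0.4 -2 -42 -4 0;0.4 -2 -52 -8 0;0.4 -2 -60 -12 0",
)

```text
t: 4.9
tool_pos: [0.5345, -0.2693, 0.1366]
orientation: [-0.22, 3.133, -0.001]
force: [-1.0, 0.4, 0.2]
opening: 0.056
gripper_force: 0.0
```

```bash
python3 to.py 0.5315 -0.268 0.14 1.712
```

```text
t 4.9 shift [ 2.8  1.7 -3.4] turn -0.001 yaw 1.711 pos [ 0.5345 -0.2693  0.1366] F [-1.   0.4  0.2] op 0.056 q6 -2.26 tilt [ 0.001 -0.001 -1.   ]
```

>>> arm_command(
  increments="0.7 2 1 -3 0;0.9 2 1 -3 0;1 2 1 -3 0;1 2 1 -3 0;1 2 1 -3 0",
)

```text
t: 5.4
tool_pos: [0.5318, -0.2663, 0.1381]
orientation: [0.222, -3.133, -0.0]
force: [0.9, -0.3, 0.3]
opening: 0.0203
gripper_force: 0.0
```

```bash
python3 to.py 0.5315 -0.268 0.14 1.712
```

```text
t 5.4 shift [ 0.5 -1.6 -1.9] turn 0.001 yaw 1.713 pos [ 0.5318 -0.2663  0.1381] F [ 0.9 -0.3  0.3] op 0.0203 q6 -2.26 tilt [-0.  0. -1.]
```

>>> arm_command(
  increments="1 0 0 0 0;1 0 0 0 0;1 0 0 0 0",
)

```text
t: 5.7
tool_pos: [0.5319, -0.2668, 0.1383]
orientation: [0.222, -3.134, -0.0]
force: [-0.6, 0.5, -0.2]
opening: 0.0006
gripper_force: 0.0
```

```bash
python3 to.py 0.5315 -0.268 0.14 1.712;python3 - <<'E'
from h import *
a=robot.read_camera("side")[220:370,240:380];b=robot.read_camera("top")[225:320,345:470]
o=np.zeros((450,800,3),np.uint8);a=cv2.resize(a,None,fx=3,fy=3);o[:450,:420]=a
b=cv2.resize(b,None,fx=3,fy=3);o[:285,422:797]=b
cv2.imwrite("pics/c3.png",o)
E
```

```text
t 5.7 shift [ 0.6 -1.2 -1.7] turn 0.0 yaw 1.712 pos [ 0.5319 -0.2668  0.1383] F [-0.6  0.5 -0.2] op 0.0006 q6 -2.26 tilt [-0.  0. -1.]
```

View pics/c3.png

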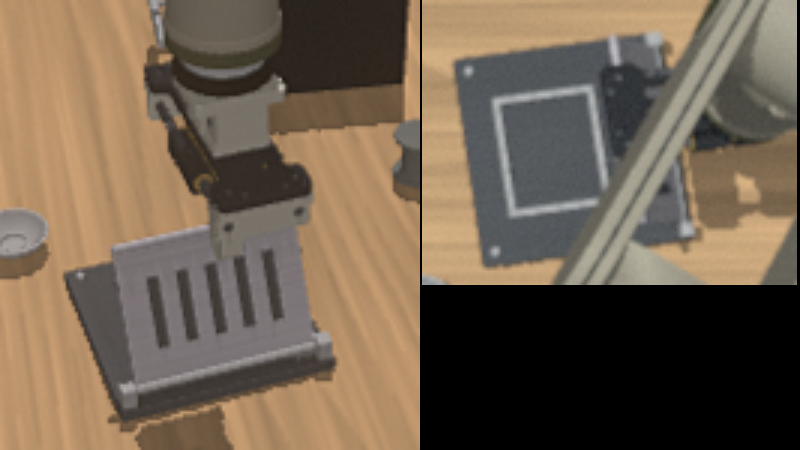

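The guard still hasn't moved and the closed fingers appear on its −y side. I'll check the geometry against the images.

```bash
python3 - <<'E'
from h import *
m=robot.camera_model("top");s=robot.camera_model("side")
st=robot.read_state();p=st["tool_pos"]
print("tip side",proj(s,p-[0,0,.025]),"seen ~(316,303)")
y=.141;ex=np.array([np.cos(y),np.sin(y),0]);ey=np.array([-np.sin(y),np.cos(y),0])
o=np.array([.5166,-.164,0])-.02*ey;h=o-.085*ey+[0,0,.024]
for k in(1,-1):
  print("hinge end",k,proj(m,h+k*.079*ex),proj(s,h+k*.079*ex))
for a in(.8,.9,1.,1.1,1.57):
  print(a,[proj(c,h+k*.079*ex+.122*(np.cos(a)*ey+[0,0,np.sin(a)])).round(1) for c in(m,s) for k in(1,-1)])
# two-view triangulation of edge ends
def tri(a,b):
    e1,d1=ray(m,*a);e2,d2=ray(s,*b);t=np.linalg.lstsq(np.c_[d1,-d2],e2-e1,rcond=None)[0];return e1+d1*t[0],np.linalg.norm(e1+d1*t[0]-e2-d2*t[1])
print(tri((408.3,237.5),(337.3,290)),tri((418,299.2),(279,302.5)),h)
E
```

```text
tip side [315.08760432 315.708218  ] seen ~(316,303)
hinge end 1 [421.84638794 240.23728524] [344.91495931 335.99829671]
hinge end -1 [431.63450216 298.22661891] [285.07027903 351.17079359]
0.8 [array([394.9, 239.3]), array([404.9, 300.8]), array([333.1, 289.1]), array([273.7, 302.7])]
0.9 [array([398.9, 238.3]), array([409. , 300.1]), array([334.4, 288.7]), array([274.6, 302.4])]
1.0 [array([403.2, 237.3]), array([413.4, 299.3]), array([335.8, 288.8]), array([275.5, 302.5])]
1.1 [array([407.7, 236.3]), array([418. , 298.6]), array([337.3, 289.3]), array([276.6, 303.2])]
1.57 [array([430.3, 232.3]), array([441. , 295.1]), array([345.7, 298.2]), array([282.8, 312.9])]
(array([ 0.59891704, -0.20377897,  0.13160765]), np.float64(0.002373580015596508)) (array([ 0.4438256 , -0.22418213,  0.13351793]), np.float64(0.007504807907187105)) [ 0.53135599 -0.26795798  0.024     ]
```

```bash
python3 - <<'E'
from h import *
s=robot.camera_model("side");st=robot.read_state();p=st["tool_pos"]
for dz in(-.025,0,.02,.04,.06):print(dz,proj(s,p+[0,0,dz]).round(1))
yv=np.array([.332,.943,0])
q=np.array([.1991,.5654,.2085])
for k in(1,-1):print("init",[proj(s,q+k*.055*yv+[0,0,dz]).round(0) for dz in(-.025,0,.03,.06)])
a=cv2.imread("pics/side0.png")[95:170,120:230];b=robot.read_camera("side")[250:330,270:360]
o=np.zeros((600,800,3),np.uint8);a=cv2.resize(a,None,fx=4,fy=4);o[:300,:440]=a
b=cv2.resize(b,None,fx=4,fy=4);o[:320,440:800]=b
o[320:560,:320]=cv2.resize(robot.read_camera("wrist"),(320,240))
cv2.imwrite("pics/c4.png",o)
E
```

```text
-0.025 [315.1 315.7]
0 [315.  307.7]
0.02 [314.8 301.1]
0.04 [314.7 294.4]
0.06 [314.6 287.7]
init [array([180., 154.]), array([179., 147.]), array([178., 140.]), array([177., 131.])]
init [array([169., 167.]), array([168., 160.]), array([167., 152.]), array([165., 144.])]
```

View pics/c4.png

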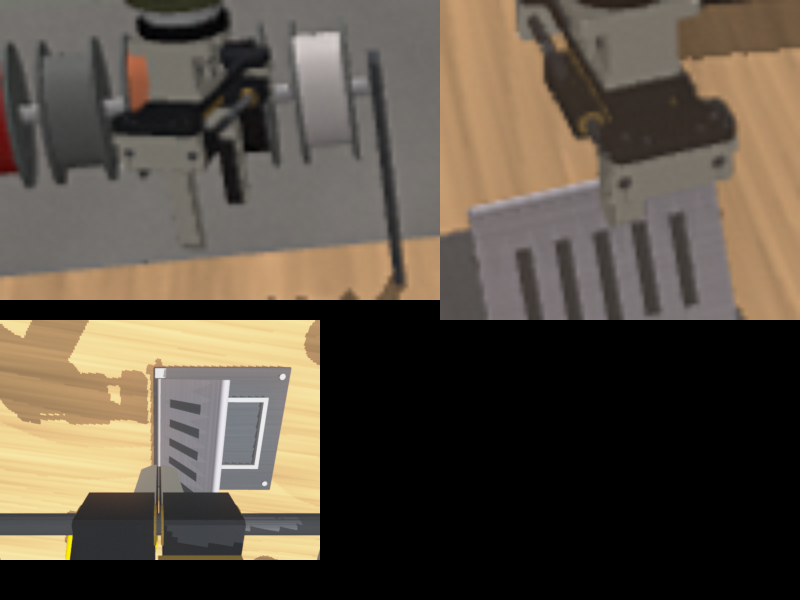

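In the initial view the tips appear about 35 mm higher than the stated pose puts them, at (169,156) against a predicted (169,167). I'll check the height with the wrist camera against the rim and plate.

```bash
python3 - <<'E'
from h import *
w=robot.camera_model("wrist");st=robot.read_state();print(w,st["tool_pos"],st["t"])
y=.141;ex=np.array([np.cos(y),np.sin(y),0]);ey=np.array([-np.sin(y),np.cos(y),0])
n=np.array([.5166,-.164,.018]);o=n-.02*ey
for dz in(0,.02,.035,.05):
  w2=dict(w);w2["eye"]=w["eye"]+[0,0,dz]
  print(dz,"outer rim +x corners",[ (proj(w2,n+.054*ex+k*.046*ey)/2).round(1) for k in(1,-1)],"plate +x",[(proj(w2,o+.095*ex+k*.095*ey-[0,0,.006])/2).round(1) for k in(1,-1)])
  print("   edge +x end",(proj(w2,np.array([.5989,-.2038,.1316]))/2).round(1))
for dz in(-.025,0,.02):print("tip in wrist (half res)",dz,(proj(w,st["tool_pos"]+[0,0,dz])/2).round(1))
print("seen: rim(268,398-320),(229,400-320) plate (290,367-320),(153,367-320) edge (229,379-320) tip (158,467-320)")
E
```

```text
{'fx': 416.8498621730074, 'fy': 416.8498621730074, 'cx': 317.0318268341695, 'cy': 241.15094638875502, 'eye': array([ 0.45103305, -0.27893716,  0.31351484]), 'rotation': array([1.91933362, 2.21172793, 0.32859495])} [ 0.53187273 -0.26682464  0.13829774] 5.9
0 outer rim +x corners [array([256.3, 148.4]), array([196.7, 148.4])] plate +x [array([269., 170.]), array([152.4, 169.9])]
   edge +x end [209.6 212.6]
0.02 outer rim +x corners [array([250.8, 143.3]), array([194.6, 143.3])] plate +x [array([263.1, 164. ]), array([152.7, 163.9])]
   edge +x end [205.5 200.2]
0.035 outer rim +x corners [array([247.1, 139.8]), array([193.1, 139.8])] plate +x [array([259.1, 159.8]), array([153. , 159.8])]
   edge +x end [202.9 192.1]
0.05 outer rim +x corners [array([243.7, 136.6]), array([191.8, 136.6])] plate +x [array([255.4, 156. ]), array([153.2, 156. ])]
   edge +x end [200.5 184.8]
tip in wrist (half res) -0.025 [159.4 139.7]
tip in wrist (half res) 0 [159.5 150. ]
tip in wrist (half res) 0.02 [159.5 160.3]
seen: rim(268,398-320),(229,400-320) plate (290,367-320),(153,367-320) edge (229,379-320) tip (158,467-320)
```

```bash
python3 - <<'E'
from h import *
w=robot.camera_model("wrist");st=robot.read_state()
y=.141;ex=np.array([np.cos(y),np.sin(y),0]);ey=np.array([-np.sin(y),np.cos(y),0])
n=np.array([.5166,-.164,.018]);o=n-.02*ey
for dz in(0,.02,.035,.05):
  w2=dict(w);w2["eye"]=w["eye"]+[0,0,dz]
  print(dz,"rim",[ (proj(w2,n-.054*ex+k*.046*ey)/2).round(1) for k in(1,-1)],"plate",[(proj(w2,o-.095*ex+k*.095*ey-[0,0,.006])/2).round(1) for k in(1,-1)],"edge",(proj(w2,np.array([.4438,-.2242,.1335]))/2).round(1))
print("seen rim(268,79),(229,80) plate (290,47),(153,47) edge (229,60)")
P=[.048*ex+.001*ey,-.0*ex]
for hx in(0,-.01):
  for dz in(-.025,-.01,0,.01,.02):
    print("tip",hx,dz,(proj(w,st["tool_pos"]+hx*ex+[0,0,dz])/2).round(1))
E
```

```text
0 rim [array([266.9,  77.3]), array([200.8,  77.3])] plate [array([290.6,  46.3]), array([151.2,  46.3])] edge [225.6  57.6]
0.02 rim [array([260.2,  76. ]), array([198.2,  76. ])] plate [array([282.3,  47. ]), array([151.7,  47. ])] edge [218.9  57.6]
0.035 rim [array([255.7,  75.2]), array([196.5,  75.2])] plate [array([276.7,  47.4]), array([152. ,  47.4])] edge [214.8  57.5]
0.05 rim [array([251.6,  74.4]), array([194.9,  74.4])] plate [array([271.6,  47.8]), array([152.3,  47.8])] edge [211.1  57.5]
seen rim(268,79),(229,80) plate (290,47),(153,47) edge (229,60)
tip 0 -0.025 [159.4 139.7]
tip 0 -0.01 [159.4 145.6]
tip 0 0 [159.5 150. ]
tip 0 0.01 [159.5 154.9]
tip 0 0.02 [159.5 160.3]
tip -0.01 -0.025 [159.4 130.6]
tip -0.01 -0.01 [159.4 135.9]
tip -0.01 0 [159.5 139.9]
tip -0.01 0.01 [159.5 144.3]
tip -0.01 0.02 [159.6 149.3]
```

The wrist camera pose agrees with the reported pose. The visible tips really do sit about 35 mm higher than stated, which explains the missed contact. I'll redo the push lower, at a height that is safe either way.

>>> arm_command(
  increments="0.3 0 0 -30 0;0.3 0 30 -30 0;0.3 0 60 -30 0;0.3 0 60 -30 0;0.3 0 60 -30 0",
)

```text
t: 6.4
tool_pos: [0.5235, -0.2072, 0.1685]
orientation: [-0.224, 3.133, -0.001]
force: [0.3, -0.3, -0.7]
opening: 0.0361
gripper_force: 0.0
```

>>> arm_command(
  increments="0.3 0 0 0 0;0.3 0 0 20 0;0.3 0 0 40 0;0.3 0 0 68 0;0.3 0 0 68 0",
)

```text
t: 6.9
tool_pos: [0.5205, -0.207, 0.0959]
orientation: [0.219, -3.127, -0.006]
force: [-1.2, 0.1, -0.5]
opening: 0.0645
gripper_force: 0.0
```

```bash
python3 to.py 0.5315 -0.268 0.1 1.712; python3 - <<'E'
from h import *
cv2.imwrite("pics/w5.png",robot.read_camera("wrist"))
E
```

```text
t 6.9 shift [ -2.3 -61.9  -4.4] turn -0.001 yaw 1.711 pos [ 0.5205 -0.207   0.0959] F [-1.2  0.1 -0.5] op 0.0645 q6 -2.18 tilt [-0.007  0.003 -1.   ]
```

View pics/w5.png

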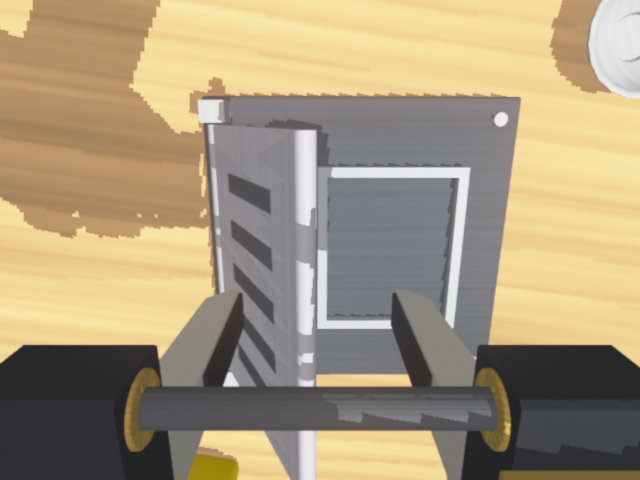

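The wrist view shows the fingers straddling the guard's edge (column 305), with tips at (242,292) and (392,292). The tip gap of 150 px for a 64.5 mm opening gives the tip depth.

```bash
python3 - <<'E'
from h import *
w=robot.camera_model("wrist");p=robot.read_state()["tool_pos"]
for u in(242,392):
    e,d=ray(w,u,292);print((R.from_rotvec(robot.read_state()["orientation"]).inv().apply(e+d*.179-p)*1e3).round(1))
E
```

```text
[  8.6 -33.  -10.4]
[  8.6  31.4 -10.3]
```

>>> arm_command(
  increments="0.3 -2 -15 0 0;0.3 -2 -30 0 0;0.3 -2 -42 -3 0;0.3 -2 -54 -7 0;0.3 -2 -62 -11 0",
)

```text
t: 7.45
tool_pos: [0.5344, -0.2702, 0.1121]
orientation: [-0.22, 3.133, -0.001]
force: [0.1, 2.1, -1.4]
opening: 0.065
gripper_force: 1.1
```

```bash
python3 to.py 0.5315 -0.268 0.11 1.712
```

```text
t 7.45 shift [2.6 2.6 2.1] turn -0.001 yaw 1.711 pos [ 0.5344 -0.2702  0.1121] F [ 0.1  2.1 -1.4] op 0.065 q6 -2.26 tilt [ 0.001 -0.001 -1.   ]
```

The tips lie 10 mm behind the reported TCP, so every tool height is really 35 mm higher than reported. Contact is now made, so I'll close to centre the guard.

>>> arm_command(
  increments="0.6 2 2 -1 0;0.75 2 2 -2 0;0.85 2 2 -2 0;1 2 2 -2 0;1 2 2 -2 0",
)

```text
t: 7.95
tool_pos: [0.5319, -0.2663, 0.1134]
orientation: [0.223, -3.134, -0.0]
force: [-0.2, 2.6, 1.7]
opening: 0.0297
gripper_force: 1.2
```

>>> arm_command(
  increments="1 0 0 0 0;1 0 0 0 0;1 0 0 0 0",
)

```text
t: 8.25
tool_pos: [0.532, -0.2668, 0.1133]
orientation: [-0.222, 3.134, -0.0]
force: [-0.4, 1.7, 2.1]
opening: 0.0073
gripper_force: 20.0
```

```bash
python3 to.py 0.5315 -0.268 0.11 1.712
```

```text
t 8.25 shift [ 0.6 -1.1  3.3] turn 0.0 yaw 1.712 pos [ 0.532  -0.2668  0.1133] F [-0.4  1.7  2.1] op 0.0073 q6 -2.26 tilt [ 0. -0. -1.]
```

>>> arm_command(
  increments="1 0 -1 0 0;1 0 -1 0 0;0.5 0 -1 0 0;0.5 0 -1 0 0;0.5 0 -1 0 0",
)

```text
t: 8.75
tool_pos: [0.5319, -0.268, 0.1132]
orientation: [0.221, -3.134, 0.0]
force: [0.4, -0.1, 0.4]
opening: 0.0269
gripper_force: 0.0
```

>>> arm_command(
  increments="0.5 0 0 -50 0;0.5 0 0 -100 0;0.5 0 0 -100 0",
)

```text
t: 9.05
tool_pos: [0.5356, -0.2702, 0.2225]
orientation: [-0.221, 3.123, -0.013]
force: [0.8, -0.1, 0.9]
opening: 0.0457
gripper_force: 0.0
```

```bash
python3 to.py 0.558 0.2465 0.20 -0.053
```

```text
t 9.05 shift [-94.6 508.6  19. ] turn -1.377 yaw 1.712 pos [ 0.5356 -0.2702  0.2225] F [ 0.8 -0.1  0.9] op 0.0457 q6 -2.26 tilt [ 0.011 -0.007 -1.   ]
```

>>> arm_command(
  increments="0.5 -95 509 0 0.7;0.5 -95 509 0 0.7;0.5 -95 509 0 0.7;0.5 -95 509 0 0.7;0.5 -95 509 0 0.7",
)

```text
t: 9.55
tool_pos: [0.5427, -0.0289, 0.2134]
orientation: [0.871, 3.017, -0.0]
force: [0.4, 0.7, 0.6]
opening: 0.0466
gripper_force: 0.0
```

```bash
python3 to.py 0.558 0.2465 0.20 -0.053; python3 - <<'E'
from h import *
t=robot.read_camera("top");cv2.imwrite("pics/top6.png",t)
# guard edge: bright columns on rows near mid, expect ~ (435.6,263.7) for pi/2
g=t[225:305,400:455].astype(int).sum(2)//3
for r in(250,258,266,274,282):print(r,g[r-225].tolist())
E
```

```text
t 9.55 shift [133.8 241.2  13.3] turn 1.062 yaw 1.009 pos [ 0.5427 -0.0289  0.2134] F [0.4 0.7 0.6] op 0.0466 q6 -1.16 tilt [ 0.001 -0.    -1.   ]
250 [85, 85, 85, 85, 85, 85, 84, 87, 84, 84, 85, 86, 82, 82, 85, 83, 84, 83, 80, 82, 84, 86, 131, 148, 119, 95, 68, 83, 104, 111, 111, 114, 113, 148, 185, 173, 130, 108, 103, 101, 102, 102, 103, 102, 101, 103, 103, 134, 160, 160, 161, 161, 162, 162, 159]
258 [137, 179, 158, 100, 84, 88, 87, 86, 89, 85, 88, 86, 84, 86, 87, 83, 87, 86, 89, 88, 88, 86, 88, 125, 152, 130, 102, 72, 51, 58, 64, 83, 102, 112, 137, 185, 188, 149, 105, 106, 103, 102, 105, 103, 104, 99, 98, 100, 119, 143, 156, 151, 150, 151, 152]
266 [88, 121, 167, 159, 111, 84, 85, 88, 86, 85, 86, 91, 88, 87, 84, 88, 91, 85, 90, 87, 88, 88, 88, 82, 95, 119, 133, 111, 94, 70, 56, 47, 53, 77, 107, 135, 172, 188, 155, 105, 99, 100, 102, 102, 99, 105, 103, 104, 101, 102, 131, 160, 160, 158, 161]
274 [58, 57, 78, 105, 117, 95, 60, 59, 57, 56, 60, 55, 54, 55, 60, 63, 58, 55, 59, 59, 71, 77, 83, 88, 86, 89, 121, 139, 99, 84, 79, 75, 72, 57, 55, 74, 82, 97, 116, 117, 103, 99, 98, 102, 98, 95, 99, 101, 97, 96, 98, 124, 155, 155, 153]
282 [56, 60, 58, 64, 94, 118, 99, 62, 58, 58, 62, 59, 58, 54, 57, 59, 59, 58, 59, 55, 60, 55, 57, 60, 55, 54, 61, 75, 91, 83, 82, 82, 84, 84, 83, 85, 82, 79, 91, 109, 118, 110, 101, 101, 102, 103, 107, 103, 104, 101, 103, 105, 104, 121, 140]
```

The guard edge is at column 436.7 on row 266, against 436.1 predicted for upright, so the guard stands. On to the handle.

>>> arm_command(
  increments="0.7 134 241 10 0.7;0.7 134 241 10 0.7;0.7 134 241 10 0.7;0.7 134 241 10 0.7;0.7 134 241 10 0.7",
)

```text
t: 10.1
tool_pos: [0.5543, 0.201, 0.205]
orientation: [1.841, 2.545, 0.001]
force: [0.6, 0.4, 0.1]
opening: 0.0282
gripper_force: 0.0
```

```bash
python3 to.py 0.558 0.2465 0.20 -0.053
```

```text
t 10.1 shift [42.  17.7  5. ] turn 0.371 yaw 0.318 pos [0.5543 0.201  0.205 ] F [0.6 0.4 0.1] op 0.0282 q6 -0.06 tilt [ 0.001 -0.    -1.   ]
```

>>> arm_command(
  increments="0.74 41 18 5 0.37;0.74 41 18 5 0.37;0.74 41 18 5 0.37;0.74 41 18 5 0.37;0.74 41 18 5 0.37",
)

```text
t: 10.6
tool_pos: [0.5584, 0.2438, 0.1999]
orientation: [2.269, 2.172, -0.0]
force: [-0.5, 0.5, -0.9]
opening: 0.024
gripper_force: 0.0
```

```bash
python3 to.py 0.557 0.2465 0.083 -0.053; python3 - <<'E'
from h import *
w=robot.camera_model("wrist");cv2.imwrite("pics/w7.png",robot.read_camera("wrist"))
for p in([.5546,.2016],[.5594,.2914]):print(proj(w,[*p,.112]))
E
```

```text
t 10.6 shift [  2.6  -1.5 116.9] turn 0.009 yaw -0.044 pos [0.5584 0.2438 0.1999] F [-0.5  0.5 -0.9] op 0.024 q6 0.37 tilt [ 0. -0. -1.]
[314.20151145 300.09838784]
[315.30469184 168.94639126]
```

View pics/w7.png

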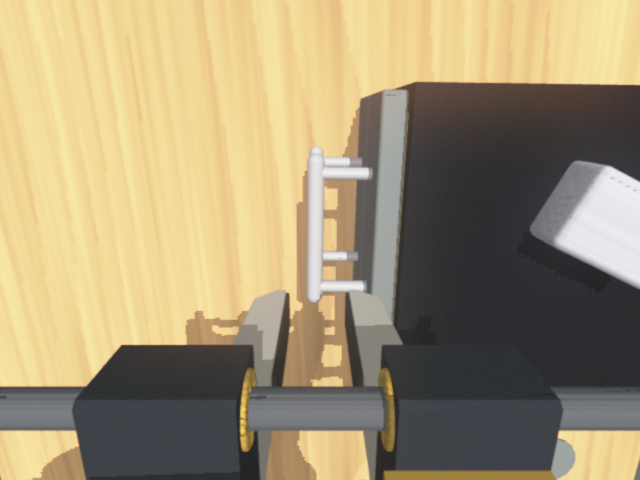

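The handle bar is at column 315, rows 148–300, centred between the fingers and where predicted.

>>> arm_command(
  increments="0.74 2 -1 40 0.01;0.74 2 -1 80 0.01;0.74 2 -1 117 0.01;0.74 2 -1 117 0.01;0.74 2 -1 117 0.01",
)

```text
t: 11.15
tool_pos: [0.5571, 0.2457, 0.0833]
orientation: [-2.282, -2.158, 0.002]
force: [0.5, 0.3, 1.0]
opening: 0.0242
gripper_force: 0.0
```

>>> arm_command(
  increments="1 0 0 0 0;1 0 0 0 0;1 0 0 0 0",
  grip_force=30,
)

```text
t: 11.45
tool_pos: [0.5571, 0.2469, 0.0859]
orientation: [-2.282, -2.158, -0.001]
force: [-10.3, 0.2, 10.2]
opening: 0.0101
gripper_force: 30.0
```

```bash
python3 to.py 0.4085 0.2545 0.083 -0.053
```

```text
t 11.45 shift [  -0.7 -148.8    2.9] turn -0.003 yaw -0.056 pos [0.5571 0.2469 0.0859] F [-10.3   0.2  10.2] op 0.0101 q6 0.39 tilt [-0.     0.001 -1.   ]
```

>>> arm_command(
  increments="1 0 -20 -2 0;1 0 -55 -2 0;1 0 -90 -2 0;1 0 -120 -2 0;1 0 -140 -2 0",
)

```text
t: 11.95
tool_pos: [0.4166, 0.2543, 0.0862]
orientation: [2.282, 2.159, 0.003]
force: [1.8, 0.9, -6.0]
opening: 0.0099
gripper_force: 30.0
```

>>> arm_command(
  increments="1 0 -6 0 0;1 0 -10 0 0;1 0 -12 0 0;1 0 -12 0 0",
)

```text
t: 12.35
tool_pos: [0.4077, 0.2549, 0.0862]
orientation: [2.282, 2.156, 0.005]
force: [3.7, -1.7, -1.9]
opening: 0.01
gripper_force: 30.0
```

```bash
python3 to.py 0.4085 0.2545 0.083 -0.053
```

```text
t 12.35 shift [-0.3  0.8  3.2] turn -0.004 yaw -0.057 pos [0.4077 0.2549 0.0862] F [ 3.7 -1.7 -1.9] op 0.01 q6 0.51 tilt [ 0.003  0.001 -1.   ]
```

>>> arm_command(
  increments="1 0 -3 0 0;1 0 -3 0 0",
)

```text
t: 12.55
tool_pos: [0.4077, 0.2549, 0.0863]
orientation: [2.28, 2.153, 0.012]
force: [21.9, -1.3, -15.2]
opening: 0.01
gripper_force: 30.0
```

>>> arm_command(
  increments="0.75 0 3 0 0;0.72 0 3 0 0;0.72 0 3 0 0;0.72 0 3 -50 0;0.72 0 3 -100 0",
)

```text
t: 13.05
tool_pos: [0.4038, 0.2541, 0.1845]
orientation: [-2.281, -2.157, 0.007]
force: [0.5, 0.6, 0.9]
opening: 0.0257
gripper_force: 0.0
```

```bash
python3 to.py 0.43 0.25 0.2 -0.053; python3 - <<'E'
from h import *
for i in range(1):
  t=robot.read_camera("top");cv2.imwrite("pics/top8.png",t)
E
```

```text
t 13.05 shift [ -2.6  26.3 -15.6] turn -0.003 yaw -0.056 pos [0.4038 0.2541 0.1845] F [0.5 0.6 0.9] op 0.0257 q6 0.51 tilt [-0.005 -0.002 -1.   ]
```

The drawer is at its stop (22 N when pulled further). Next I move over it to look inside.

>>> arm_command(
  increments="0.5 -60 80 -50 0;0.5 -60 80 -50 0;0.5 -60 80 -50 0;0.5 -60 80 -50 0",
)

```text
t: 13.5
tool_pos: [0.4835, 0.1896, 0.236]
orientation: [2.285, 2.155, 0.003]
force: [-0.7, -0.6, 0.3]
opening: 0.0461
gripper_force: 0.0
```

```bash
python3 - <<'E'
from h import *
w=robot.camera_model("wrist");im=robot.read_camera("wrist");cv2.imwrite("pics/w9.png",im)
t=cv2.imread("pics/top8.png");t2=robot.read_camera("top");cv2.imwrite("pics/top9.png",t2)
e,d=ray(w,320,240);print("eye",w["eye"].round(3),"axis",d.round(3))
hsv=cv2.cvtColor(im,cv2.COLOR_BGR2HSV)
g=cv2.inRange(hsv,(40,70,25),(90,255,255));n,l,s,c=cv2.connectedComponentsWithStats(g)
for i in range(1,n):
    if s[i,4]>100:print("green",s[i],c[i].round(),onz(w,*c[i],.089).round(4))
k=1+np.argmax(s[1:,4]);ys,xs=np.where(l==k)
P=np.array([onz(w,x,y,.089)[:2] for x,y in zip(xs,ys)])
r=cv2.minAreaRect((P*1000).astype(np.float32));print("rect mm",r)
cx=np.array([-.195+.701,.25]);
for p in([.701-.239,.25,.085],[.701-.15,.25,.085]):print(proj(w,p))
cv2.imwrite("pics/w9c.png",np.hstack([im[:, :],np.zeros((480,1,3),np.uint8)]))
E
```

```text
eye [0.488 0.27  0.411] axis [-0.008 -0.29  -0.957]
green [364  61  28  58 606] [379.  91.] [0.5341 0.2831 0.089 ]
green [310  62  27  65 515] [323.  86.] [0.4936 0.2891 0.089 ]
rect mm ((532.9681396484375, 284.1867370605469), (20.017305374145508, 38.33720779418945), 0.4291542172431946)
[283.97622598 143.41312385]
[400.69472997 136.35575522]
```

```bash
python3 - <<'E'
from h import *
im=cv2.imread("pics/w9.png")
a=cv2.resize(im[30:230,230:480],(500,400),interpolation=cv2.INTER_CUBIC)
b=cv2.resize(cv2.imread("pics/top9.png")[150:330,180:330],(300,360))
o=np.zeros((400,800,3),np.uint8);o[:,:500]=a;o[:360,500:]=b
cv2.imwrite("pics/v9.png",np.clip(o*1.4,0,255).astype(np.uint8))
E
```

```text
(no output)
```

View pics/v9.png

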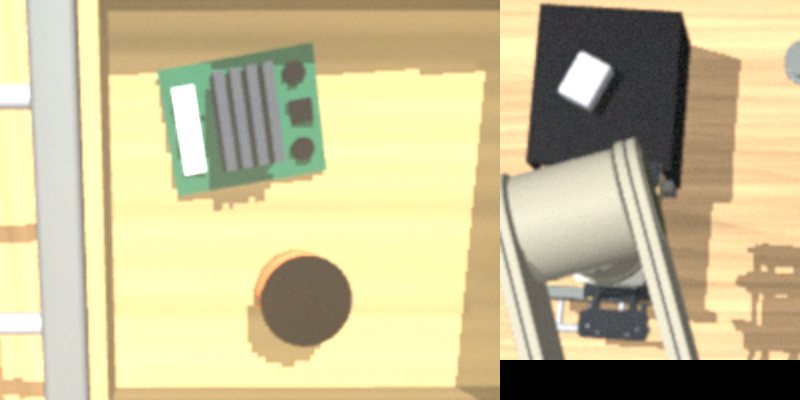

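The last picture shows the board with crop corners (160,70), (312,44), (325,172) and (180,195), its fins running up the picture. The coil is at (305,300) towards −y, with ample finger room.

```bash
python3 - <<'E'
from h import *
w=robot.camera_model("wrist");print(robot.read_state()["tool_pos"])
f=lambda x,y,z:onz(w,230+x/2-.25,30+y/2-.25,z)
b=np.array([f(*p,.089) for p in[(160,70),(312,44),(325,172),(180,195)]])
print("board c",b.mean(0),[np.linalg.norm(b[i]-b[(i+1)%4]).round(4) for i in range(4)])
for i,j in((0,1),(3,2)):d=b[j]-b[i];print("yaw x",np.arctan2(d[1],d[0]))
for i,j in((3,0),(2,1)):d=b[j]-b[i];print("yaw y",np.arctan2(d[1],d[0])-np.pi/2)
s=np.array([f(*p,.115) for p in[(212,70),(272,60),(285,160),(222,172)]]);print("sink",s.mean(0),[np.linalg.norm(s[i]-s[(i+1)%4]).round(4) for i in range(4)])
print("coil",f(305,300,.113)); print("front inner",f(108,200,.085),"wall+y",f(300,10,.128))
E
python3 to.py 0.5 0.28 0.2 0.1
```

```text
[0.48110722 0.19073522 0.23394866]
board c [0.51145463 0.28582609 0.089     ] [np.float64(0.0543), np.float64(0.0437), np.float64(0.0539), np.float64(0.0435)]
yaw x 0.10020168761214315
yaw x 0.09546621668045789
yaw y 0.10961199473465633
yaw y 0.10109189288540987
sink [0.51066172 0.2862464  0.115     ] [np.float64(0.0197), np.float64(0.0315), np.float64(0.0215), np.float64(0.0321)]
coil [0.5292413  0.22384084 0.113     ]
front inner [0.45979503 0.26115789 0.085     ] wall+y [0.52647575 0.31530033 0.128     ]
t 13.6 shift [90.2 13.9 33.9] turn -0.156 yaw -0.056 pos [0.4811 0.1907 0.2339] F [-0.2  0.3 -1. ] op 0.0464 q6 0.33 tilt [-0.002  0.    -1.   ]
```

>>> arm_command(
  increments="0.57 95 25 20 -0.15;0.57 95 25 20 -0.15;0.57 95 25 20 -0.15;0.57 95 25 20 -0.15",
)

```text
t: 14.0
tool_pos: [0.51, 0.2852, 0.2124]
orientation: [-2.11, -2.325, 0.007]
force: [-0.2, -0.8, -0.1]
opening: 0.0401
gripper_force: 0.0
```

```bash
python3 to.py 0.511 0.286 0.087 0.1
```

```text
t 14.0 shift [  0.9   1.6 125.4] turn -0.003 yaw 0.097 pos [0.51   0.2852 0.2124] F [-0.2 -0.8 -0.1] op 0.0401 q6 0.32 tilt [-0.004 -0.002 -1.   ]
```

>>> arm_command(
  increments="0.57 1 1 40 0;0.57 1 1 80 0;0.57 1 1 105 0;0.57 1 1 118 0;0.57 1 1 123 0",
)

```text
t: 14.5
tool_pos: [0.5122, 0.2841, 0.0912]
orientation: [-2.115, -2.322, 0.002]
force: [0.1, -0.3, 0.2]
opening: 0.04
gripper_force: 0.0
```

```bash
python3 to.py 0.511 0.286 0.087 0.1
```

```text
t 14.5 shift [ 2.  -1.   4.2] turn -0.006 yaw 0.094 pos [0.5122 0.2841 0.0912] F [ 0.1 -0.3  0.2] op 0.04 q6 0.33 tilt [-0.001 -0.001 -1.   ]
```

>>> arm_command(
  increments="0.7 2 0 2 0;1 2 0 2 0;1 2 0 2 0;1 2 0 2 0",
  grip_force=20,
)

```text
t: 14.9
tool_pos: [0.5141, 0.2874, 0.0918]
orientation: [2.114, 2.322, 0.004]
force: [-1.2, -0.0, 6.1]
opening: 0.0198
gripper_force: 20.0
```

```bash
python3 to.py 0.511 0.286 0.087 0.1
```

```text
t 14.9 shift [-1.1 -3.3  4.8] turn -0.006 yaw 0.094 pos [0.5141 0.2874 0.0918] F [-1.2 -0.   6.1] op 0.0198 q6 0.33 tilt [ 0.002  0.001 -1.   ]
```

The sink is gripped at a 19.8 mm opening. Now I lift it.

>>> arm_command(
  increments="1 0 0 -25 0;1 0 0 -65 0;1 0 0 -105 0;1 0 0 -120 0;1 0 0 -120 0",
)

```text
t: 15.4
tool_pos: [0.5149, 0.2877, 0.2135]
orientation: [2.113, 2.321, 0.009]
force: [0.3, -0.5, -1.7]
opening: 0.0198
gripper_force: 20.0
```

```bash
cat > green.py <<'E'
from h import *
w=robot.camera_model("wrist");st=robot.read_state();im=robot.read_camera("wrist");T=R.from_rotvec(st["orientation"])
g=cv2.inRange(cv2.cvtColor(im,cv2.COLOR_BGR2HSV),(40,70,25),(90,255,255));n,l,s,c=cv2.connectedComponentsWithStats(g)
for i in range(1,n):
    if s[i,4]>80:print("green bbox",s[i],c[i].round(1))
cv2.imwrite("pics/g%.1f.png"%st["t"],im)
for z in(-3,):
  print([proj(w,st["tool_pos"]+T.apply(np.array([x,y,z])/1e3)).round(1) for x in(22,-22) for y in(-28,28)])
E
python3 green.py;python3 to.py 0.5166 -0.164 0.21 0.141
```

```text
green bbox [ 256  255  122   44 2314] [320.2 268.4]
[array([253.2, 254.6]), array([381.5, 254.6]), array([257.4, 343.7]), array([377.2, 343.7])]
t 15.45 shift [-4.494e+02 -3.940e+01  3.000e-01] turn -0.047 yaw 0.094 pos [0.5137 0.2871 0.2107] F [-0.3 -0.5 -2. ] op 0.02 q6 0.33 tilt [ 0.002  0.001 -1.   ]
```

>>> arm_command(
  increments="1 -50 -4 0 0;1 -100 -9 0 -0.02;1 -150 -13 0 -0.047;1 -200 -18 0 -0.047;1 -245 -22 0 -0.047",
)

```text
t: 15.95
tool_pos: [0.5122, 0.0388, 0.2068]
orientation: [-2.057, -2.37, 0.005]
force: [-0.1, 0.1, -1.3]
opening: 0.0198
gripper_force: 20.0
```

```bash
python3 - <<'E'
from h import *
w=robot.camera_model("wrist");st=robot.read_state();T=R.from_rotvec(st["orientation"])
# plane at tool z=+2.8 mm; edge row 255, cols 256/378
for zt in(.0,.0028,.006):
  for u in(256,378):
    e,d=ray(w,u,255);z=st["tool_pos"][2]-zt;P=e+d*(z-e[2])/d[2];print(zt,(T.inv().apply(P-st["tool_pos"])*1e3).round(1))
E
python3 to.py 0.5166 -0.164 0.21 0.141
```

```text
0.0 [ 20.7 -27.3   0.1]
0.0 [20.8 26.9 -0.1]
0.0028 [ 19.8 -27.7   2.9]
0.0028 [19.9 27.3  2.7]
0.006 [ 18.7 -28.2   6.1]
0.006 [18.8 27.8  5.9]
t 15.95 shift [-201.4  -24.1   -3.2] turn -0.0 yaw 0.141 pos [0.5122 0.0388 0.2068] F [-0.1  0.1 -1.3] op 0.0198 q6 -0.16 tilt [-0.005 -0.    -1.   ]
```

>>> arm_command(
  increments="1 -50 -6 -3 0;1 -100 -12 -3 0;1 -150 -18 -3 0;1 -190 -23 -3 0;1 -199 -24 -3 0",
)

```text
t: 16.45
tool_pos: [0.5164, -0.1632, 0.2096]
orientation: [-2.062, -2.365, 0.004]
force: [-0.2, -0.4, -0.9]
opening: 0.0203
gripper_force: 20.0
```

>>> arm_command(
  increments="1 0 0 0 0;1 0 0 40 0;1 0 0 80 0;1 0 0 120 0;1 0 0 150 0",
)

```text
t: 16.95
tool_pos: [0.5163, -0.1565, 0.0589]
orientation: [-2.054, -2.371, 0.001]
force: [0.0, -0.3, -0.5]
opening: 0.0194
gripper_force: 20.0
```

```bash
python3 to.py 0.5166 -0.162 0.019 0.141
```

```text
t 16.95 shift [-5.6 -0.3 39.9] turn 0.002 yaw 0.143 pos [ 0.5163 -0.1565  0.0589] F [ 0.  -0.3 -0.5] op 0.0194 q6 -0.53 tilt [-0.004  0.002 -1.   ]
```

>>> arm_command(
  increments="1 -2 0 10 0;1 -3 0 20 0;1 -3 0 25 0;1 -3 0 28 0;1 -3 0 30 0",
)

```text
t: 17.45
tool_pos: [0.5197, -0.1628, 0.0342]
orientation: [2.058, 2.371, 0.001]
force: [-0.3, -0.6, 0.3]
opening: 0.0199
gripper_force: 20.0
```

```bash
python3 to.py 0.5166 -0.162 0.019 0.141
```

```text
t 17.45 shift [ 1.3 -3.  15.2] turn -0.0 yaw 0.141 pos [ 0.5197 -0.1628  0.0342] F [-0.3 -0.6  0.3] op 0.0199 q6 -0.54 tilt [ 0.002 -0.001 -1.   ]
```

>>> arm_command(
  increments="1 0 -2 2 0;1 0 -3 4 0;1 0 -3 6 0;1 0 -3 8 0;1 0 -3 8 0",
)

```text
t: 17.95
tool_pos: [0.5155, -0.1629, 0.0247]
orientation: [-2.059, -2.372, 0.0]
force: [0.0, -0.3, -0.2]
opening: 0.0199
gripper_force: 20.0
```

```bash
python3 to.py 0.5166 -0.162 0.019 0.141
```

```text
t 17.95 shift [0.7 1.2 5.7] turn -0.0 yaw 0.141 pos [ 0.5155 -0.1629  0.0247] F [ 0.  -0.3 -0.2] op 0.0199 q6 -0.54 tilt [-0.  0. -1.]
```

>>> arm_command(
  increments="1 0 0 1 0;1 0 0 2 0;1 0 0 3 0;1 0 0 4 0;1 0 0 4 0",
)

```text
t: 18.45
tool_pos: [0.5156, -0.1629, 0.0208]
orientation: [-2.059, -2.372, 0.0]
force: [1.4, 0.2, -1.2]
opening: 0.0197
gripper_force: 20.0
```

```bash
python3 to.py 0.5166 -0.162 0.019 0.141
```

```text
t 18.45 shift [0.7 1.1 1.8] turn -0.0 yaw 0.141 pos [ 0.5156 -0.1629  0.0208] F [ 1.4  0.2 -1.2] op 0.0197 q6 -0.54 tilt [-0.  0. -1.]
```

>>> arm_command(
  increments="1 0 0 0.7 0;1 0 0 1.4 0;1 0 0 2 0;1 0 0 2 0",
)

```text
t: 18.85
tool_pos: [0.5157, -0.1629, 0.0189]
orientation: [-2.06, -2.372, 0.0]
force: [-0.2, 0.2, 0.2]
opening: 0.0197
gripper_force: 20.0
```

```bash
python3 to.py 0.5166 -0.162 0.019 0.141
```

```text
t 18.85 shift [ 0.8  1.  -0.1] turn -0.0 yaw 0.141 pos [ 0.5157 -0.1629  0.0189] F [-0.2  0.2  0.2] op 0.0197 q6 -0.54 tilt [-0.  0. -1.]
```

>>> arm_command(
  increments="1 0 0 0.7 0;1 0 0 1.4 0;1 0 0 2 0;1 0 0 2 0",
)

```text
t: 19.25
tool_pos: [0.5159, -0.163, 0.0187]
orientation: [-2.059, -2.372, 0.0]
force: [-8.5, 2.8, 16.0]
opening: 0.02
gripper_force: 20.0
```

```bash
python3 to.py 0.5166 -0.162 0.019 0.141
```

```text
t 19.25 shift [ 0.9  0.9 -0.3] turn 0.0 yaw 0.141 pos [ 0.5159 -0.163   0.0187] F [-8.5  2.8 16. ] op 0.02 q6 -0.54 tilt [-0. -0. -1.]
```

Contact came at 0.0187 as predicted (16 N). I'll ease off and release.

>>> arm_command(
  increments="1 0 0 -1.5 0;0.72 0 0 -1.5 0;0.6 0 0 -1.5 0;0.6 0 0 -1.5 0;0.6 0 0 -1.5 0",
)

```text
t: 19.75
tool_pos: [0.5157, -0.1629, 0.0183]
orientation: [-2.059, -2.372, 0.0]
force: [-0.2, 0.1, 0.2]
opening: 0.037
gripper_force: 0.0
```

>>> arm_command(
  increments="0.6 0 0 -10 0;0.6 0 0 -40 0;0.6 0 0 -90 0;0.6 0 0 -140 0;0.6 0 0 -180 0",
)

```text
t: 20.25
tool_pos: [0.5163, -0.1631, 0.2026]
orientation: [2.058, 2.37, 0.001]
force: [0.9, -0.4, -0.0]
opening: 0.0373
gripper_force: 0.0
```

```bash
python3 green.py; python3 - <<'E'
from h import *
w=robot.camera_model("wrist");im=robot.read_camera("wrist")
g=cv2.inRange(cv2.cvtColor(im,cv2.COLOR_BGR2HSV),(40,70,25),(90,255,255))
P=np.array([onz(w,x,y,.016)[:2]*1e3 for y,x in np.argwhere(cv2.morphologyEx(g,cv2.MORPH_OPEN,np.ones((3,3))))]).astype(np.float32)
print(len(P),cv2.minAreaRect(P) if len(P) else 0)
E
python3 to.py 0.42 0.254 0.21 -0.053
```

```text
green bbox [ 285  186   63   50 1365] [320.  206.8]
green bbox [556 355  14  11  87] [562.7 359.2]
[array([253.3, 254.6]), array([381.5, 254.6]), array([257.5, 343.7]), array([377.3, 343.7])]
1362 ((638.27587890625, -210.1299285888672), (63.83980941772461, 327.297607421875), 69.7433090209961)
t 20.35 shift [428.3 -39.7  -6. ] turn 0.194 yaw 0.141 pos [ 0.5195 -0.1645  0.2073] F [0.2 0.2 0.2] op 0.0372 q6 -0.54 tilt [ 0.012 -0.005 -1.   ]
```

>>> arm_command(
  increments="0.74 428 -50 0 0.19;0.74 428 -50 0 0.19;0.74 428 -50 0 0.19;0.74 428 -50 0 0.19;0.74 428 -50 0 0.19",
)

```text
t: 20.85
tool_pos: [0.4516, 0.0789, 0.1985]
orientation: [2.276, 2.165, 0.0]
force: [0.9, -0.0, -0.5]
opening: 0.0238
gripper_force: 0.0
```

```bash
python3 to.py 0.4077 0.2549 0.2 -0.053;python3 - <<'E'
from h import *
m=robot.camera_model("top");im=robot.read_camera("top");cv2.imwrite("pics/top20.png",im)
g=cv2.inRange(cv2.cvtColor(im,cv2.COLOR_BGR2HSV),(40,70,25),(90,255,255));n,l,s,c=cv2.connectedComponentsWithStats(g)
for i in range(1,n):
    if s[i,4]>20:
        ys,xs=np.where(l==i);P=np.array([onz(m,x,y,.016)[:2]*1e3 for x,y in zip(xs,ys)]).astype(np.float32);print(s[i],cv2.minAreaRect(P))
t=im[225:305,400:455].astype(int).sum(2)//3
for r in(250,266):print(t[r-225,28:42])
E
```

```text
t 20.85 shift [173.6 -52.6  -1.5] turn 0.003 yaw -0.05 pos [0.4516 0.0789 0.1985] F [ 0.9 -0.  -0.5] op 0.0238 q6 0.11 tilt [ 0.  0. -1.]
[188 127  17   5  55] ((923.2429809570312, 363.8800964355469), (9.888367652893066, 44.369319915771484), 8.63083267211914)
[425 181  17  21 306] ((748.0552978515625, -292.34075927734375), (44.128963470458984, 55.757347106933594), 88.30364227294922)
[ 67 244  28  29 230] ((560.03076171875, 662.191650390625), (21.16492462158203, 92.16038513183594), 51.19133758544922)
[380 264  16  23 103] ((515.87109375, -167.1222686767578), (54.90447235107422, 41.88811111450195), 8.799524307250977)
[101 115 112 111 115 146 188 174 131 105 101 105 103 104]
[ 97  70  53  56  56  79 107 133 174 191 153 108 100  97]
```

The board lies in the nest at (0.516, −0.167), aligned with the plate, and the guard is unchanged. Now I close the drawer.

>>> arm_command(
  increments="0.74 174 -53 0 0;0.74 174 -53 0 0;0.74 174 -53 0 0;0.74 174 -53 0 0;0.74 174 -53 0 0",
)

```text
t: 21.4
tool_pos: [0.4068, 0.2567, 0.1984]
orientation: [-2.27, -2.171, -0.0]
force: [0.3, -0.6, 0.7]
opening: 0.024
gripper_force: 0.0
```

```bash
python3 to.py 0.4077 0.2549 0.084 -0.053
```

```text
t 21.4 shift [ -1.9   1.1 114.4] turn 0.008 yaw -0.045 pos [0.4068 0.2567 0.1984] F [ 0.3 -0.6  0.7] op 0.024 q6 0.5 tilt [-0.001  0.001 -1.   ]
```

>>> arm_command(
  increments="0.74 -1 0 40 0.01;0.74 -1 0 80 0.01;0.74 -1 0 111 0.01;0.74 -1 0 111 0.01;0.74 -1 0 111 0.01",
)

```text
t: 21.9
tool_pos: [0.4082, 0.2518, 0.0879]
orientation: [-2.287, -2.154, 0.002]
force: [-0.6, 1.0, -0.2]
opening: 0.0241
gripper_force: 0.0
```

>>> arm_command(
  increments="1 0 0 0 0;1 0 0 0 0;1 0 0 0 0",
  grip_force=30,
)

```text
t: 22.2
tool_pos: [0.4097, 0.2532, 0.0897]
orientation: [2.285, 2.154, 0.005]
force: [-1.1, -1.1, 6.6]
opening: 0.0103
gripper_force: 30.0
```

>>> arm_command(
  increments="1 0 15 0 0;1 0 40 0 0;1 0 70 0 0;1 0 100 0 0;1 0 125 0 0",
)

```text
t: 22.7
tool_pos: [0.5356, 0.246, 0.0898]
orientation: [2.285, 2.154, 0.006]
force: [-1.5, 2.3, 8.9]
opening: 0.0102
gripper_force: 30.0
```

```bash
python3 to.py 0.5571 0.2469 0.086 -0.053
```

```text
t 22.7 shift [ 2.2 21.4  3.8] turn -0.006 yaw -0.059 pos [0.5356 0.246  0.0898] F [-1.5  2.3  8.9] op 0.0102 q6 0.4 tilt [ 0.003  0.002 -1.   ]
```

>>> arm_command(
  increments="1 0 12 -2 0;1 0 20 -2 0;1 0 24 -2 0;1 0 26 -2 0;1 0 26 -2 0",
)

```text
t: 23.2
tool_pos: [0.5569, 0.2447, 0.0898]
orientation: [-2.283, -2.154, 0.004]
force: [-9.9, 4.0, 4.6]
opening: 0.0099
gripper_force: 30.0
```

```bash
python3 to.py 0.5571 0.2469 0.086 -0.053
```

```text
t 23.2 shift [2.2 0.1 3.8] turn -0.005 yaw -0.058 pos [0.5569 0.2447 0.0898] F [-9.9  4.   4.6] op 0.0099 q6 0.39 tilt [-0.004  0.001 -1.   ]
```

>>> arm_command(
  increments="1 0 1.5 0 0;1 0 1.5 0 0",
)

```text
t: 23.4
tool_pos: [0.5569, 0.2447, 0.0897]
orientation: [-2.281, -2.153, 0.007]
force: [-16.7, 3.4, 9.3]
opening: 0.0099
gripper_force: 30.0
```

>>> arm_command(
  increments="0.74 0 -3 0 0;0.74 0 -3 0 0;0.74 0 -3 0 0;0.74 0 -3 -50 0;0.74 0 -3 -90 0",
)

```text
t: 23.9
tool_pos: [0.557, 0.2433, 0.1803]
orientation: [-2.286, -2.154, 0.003]
force: [1.5, -0.3, 1.1]
opening: 0.024
gripper_force: 0.0
```

```bash
python3 to.py 0.4 0.1 0.22 -0.053
```

```text
t 23.9 shift [-152.4 -148.2  -39.4] turn -0.006 yaw -0.059 pos [0.557  0.2433 0.1803] F [ 1.5 -0.3  1.1] op 0.024 q6 0.39 tilt [-0.001 -0.001 -1.   ]
```

>>> arm_command(
  increments="0.74 0 0 -40 0;0.74 -50 -60 -40 0;0.74 -100 -120 -40 0;0.74 -140 -160 -40 0;0.74 -140 -160 -40 0",
)

```text
t: 24.4
tool_pos: [0.3981, 0.1204, 0.2196]
orientation: [2.285, 2.154, 0.001]
force: [0.8, -0.9, 0.5]
opening: 0.024
gripper_force: 0.0
```

```bash
python3 - <<'E'
from h import *
t=robot.read_camera("top");s=robot.read_camera("side");a=cv2.imread("pics/top0.png");b=cv2.imread("pics/side0.png")
cv2.imwrite("pics/topE.png",t)
for n,i,j,lim in(("top",t,a,60),("side",s,b,60)):
    d=(cv2.absdiff(i,j).max(2)>lim).astype(np.uint8);d=cv2.morphologyEx(d,cv2.MORPH_OPEN,np.ones((2,2)))
    k,l,st,c=cv2.connectedComponentsWithStats(d)
    print(n,[st[q].tolist() for q in range(1,k) if st[q,4]>12])
# handle bar bright profile along column
for u in(215,230,240):print(u,a[248:262,u].max(1),t[248:262,u].max(1))
st=robot.read_state();print(st["tool_pos"],st["t"])
E
```

```text
top [[428, 235, 9, 28, 144], [409, 239, 11, 61, 134], [436, 248, 13, 13, 97], [431, 260, 26, 47, 361], [440, 264, 12, 14, 113], [235, 271, 59, 22, 526], [441, 276, 13, 16, 135], [295, 281, 11, 61, 168], [386, 281, 12, 5, 44], [219, 287, 13, 29, 131], [230, 296, 62, 119, 1875], [291, 301, 3, 6, 14], [323, 303, 37, 31, 374], [349, 327, 7, 12, 41], [296, 328, 3, 9, 19], [321, 329, 110, 91, 3654], [305, 343, 3, 10, 21], [299, 346, 3, 6, 14], [307, 355, 3, 11, 23], [231, 368, 3, 10, 21], [362, 371, 27, 42, 818], [311, 379, 3, 12, 26], [233, 381, 3, 10, 23], [305, 381, 3, 11, 23], [0, 382, 172, 98, 4544], [133, 390, 116, 81, 3703], [0, 407, 10, 6, 29], [239, 409, 6, 14, 50], [376, 415, 14, 7, 65], [429, 414, 4, 5, 17], [254, 417, 9, 6, 34], [269, 416, 37, 12, 259], [0, 418, 45, 20, 136], [17, 418, 27, 14, 102], [371, 418, 4, 5, 15], [372, 420, 73, 60, 1712], [246, 422, 35, 35, 351], [301, 427, 6, 5, 19], [269, 429, 20, 11, 126], [46, 435, 23, 12, 50], [305, 434, 4, 9, 24], [0, 444, 18, 6, 86], [73, 448, 24, 13, 48], [392, 449, 10, 6, 39], [244, 450, 6, 12, 32], [374, 450, 9, 11, 84], [255,
[... 936 characters left out ...]
3, 298, 20, 6, 51], [283, 303, 8, 3, 20], [44, 305, 27, 20, 271], [335, 316, 2, 7, 14], [315, 318, 3, 8, 19], [0, 336, 18, 21, 126], [119, 337, 12, 7, 62], [329, 349, 16, 18, 202], [30, 350, 29, 19, 160], [298, 354, 33, 22, 455], [283, 362, 15, 19, 194], [0, 404, 37, 25, 420], [42, 405, 22, 9, 106]]
215 [151 147 143 142 149 171 174 152 153 172 157 172 186 177] [156 150 150 146 157 176 182 159 163 177 165 176 196 182]
230 [119 123 121 114 112 136 174 175 145 132 130 112 109 107] [128 125 125 121 121 140 180 182 150 138 137 118 114 113]
240 [124 121 122 120 119 131 159 173 164 142 153 152 104 105] [126 127 127 120 123 135 162 183 173 147 160 159 106 105]
[0.39546698 0.1188156  0.21915287] 24.5
```

The handle profile matches the home position exactly, and the cabinet, tin and other bystanders show no change. I'm handing in.

>>> arm_command(
  increments="0.74 0 0 0 0;0.74 0 0 0 0;0.74 0 0 0 0",
)

```text
t: 24.8
tool_pos: [0.4003, 0.122, 0.2198]
orientation: [2.286, 2.155, 0.0]
force: [0.4, 0.5, -0.5]
opening: 0.0246
gripper_force: 0.0
```

```bash
python3 -c "
from plant import robot
print(robot.close_job())"
```

```text
the job is handed in; nothing more can be done
None
```

Job handed in at about 25 s, with no verdict returned: the guard stands upright, the board was set down gently inside the rim, the top drawer is fully home, and the final pictures show the other things unmoved (the coil, inside the shut drawer, was not re-checked).

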